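# Hook the tape on the board and lock it at the line

## Robot

A 6-joint arm with a two-finger parallel gripper is mounted at the origin on the work surface. World frame = base frame: x ahead of the robot, y to its left, z up, the work surface at z = 0. Lengths are in m, angles in rad, forces in N, time in s.
With the tool pointing down it reaches from about 0.325 to 0.85 m from the base axis. Payload 4.4 kg.
Tool frame: the origin (TCP) lies midway between the tips of the shut fingers; the grasp point (between the pads) lies 19 mm behind it; z points along the fingers, y is the direction in which the jaws open and shut (so a half turn about z gives the same grasp; the last joint's range is limited). The gripper opens to 94 mm and grips with 3 to 60 N. Pads are 16 mm wide; open, the fingers measure 119 mm over their backs; the gripper's body (75 mm by 177 mm) begins 78 mm behind the grasp point.
Start: joints at [-1.321, 0.207, 1.542, -0, 1.393, -0.15], TCP at [0.224, -0.529, 0.205] pointing down, gripper open.
Joint ranges: [-2.73, 2.73], [-0.86, 2.22], [0.23, 2.46], [-1.11, 4.25], [0.08, 2.63], [-2.82, 2.82]. Speed limits (rad/s): [2.79, 2.79, 3.14, 3.14, 3.14, 3.14].

## Interface

Orientations are given as [roll, pitch, yaw] about the fixed x, y, z axes, in that order (R = Rz(yaw) Ry(pitch) Rx(roll)).
In Python, from cell import sense, snapshot, close_job gives the robot as it stands.
- The arm moves only by the shell command python3 -m creep 'ROWS' [FORCE]. ROWS is JSON, a list of rows, each a list of 5 numbers: the finger opening in m, from 0 to 0.094, then the shift along the tool's x, y, z in m, then the turn about the tool's z in rad. In form: [[fingers, tx, ty, tz, roll], ...]. A call has 1 to 5 rows; each row shifts and turns the commanded pose from where the row before left it, along the tool's axes as they then stand; what a row does not reach is not made up. A row lasts 1/8 s, in which the tool goes at most 62.5 mm and 10.7 degrees, less where a joint would pass 70% of its speed; a pose out of reach is approached as far as the arm can. A call with a gripper value outside its range is refused whole. The fingers move at their own pace and stop on an object; FORCE is the grip in N (left out, the last holds). Time passes only in rows, so rows that do not move let the fingers close. It gives the time, the measured TCP pose, the force and the opening at its end, in the units of the state.
- sense(): the state, without advancing time (a new reading comes with each control period).
- snapshot(name): name is "scene" or "side" or "wrist"; returns a dict with "pixels" (480x640x3 uint8, red, green, blue), "range_z" (480x640 float32, m along the optical axis (not along the pixel's ray), 0 where there is no reading), "camera_matrix" (3x3 intrinsics, pixels), "extrinsics" (4x4, takes a point from world to camera coordinates); the wrist camera has in their place "hand_eye" (4x4, takes a point from camera to tool coordinates, whose origin is the TCP and whose axes are the flange's). Camera axes: x right, y down, z forward; pixel columns grow to the right and rows downward; lengths in m; the calibration is good to about 2 mm. The wrist camera is an equidistant fisheye: a pixel r from the principal point sees the ray r / f radians off the axis. A picture is of the moment at which its call begins: read the wrist's pose just before it.
- close_job(): hands the job in, once; it reports no verdict.
The state is a dict: "time_s": time; "joints": joint angles; "joint_velocities": joint speeds; "joint_torque": joint torques, N m; "position": TCP position; "eef_rot": TCP orientation; "ft_force": force on the tool from outside, world axes, zero at the start; "wrist_torque": the same for the moment, N m; "opening": opening from 0.0 (shut) to 1.0 (fully open).
Only numpy, scipy, OpenCV 4.12 (cv2) and the standard library are available. Lean on these libraries where they do the work, as an engineer would, in place of code of your own. Each camera call takes 0.05 s, during which the arm holds its last target.

## Task

Measure off the pale plywood board: pick up the yellow tape measure, hook its steel end over the far end of that board (the end away from the robot), then draw the case straight back along the board until the front of the case is at the red line. Let the case stand flat on the board, and only then lock the tape by pushing the red key on its top fully down.

Things in the scene. Friction and masses are not known exactly. Their poses are not given: they have to be found in the camera images.
- tape: Yellow tape measure, upright on a fixed green block 22 mm high. Case 78 (x) x 36 (y) mm, 0.45 kg, 56 mm high in front, 64 mm behind (x below +15 mm): grip across y, 35 mm up. Origin: centre of its underside; z up, x to its front face at +39 mm, where the blade slides out along x (up to 200 mm; spring pulls in with 1.2 to 1.7 N). On its rubber foot the released case stays put against the spring.
- hook (a point): Steel hook at the blade's end, 20 mm wide, 2.5 mm thick, reaching 11 mm below the level of the case's underside. Point: middle of its inner face (which looks back at the case), 6 mm below the underside's level. With the blade fully in it is 57 mm ahead of the case's origin, 18 mm ahead of its front, and overhangs the green block.
- lock (a joint): Red lock key, 20 x 26 mm, on top of the case, centred 27 mm ahead of the case's origin (x = +27, y = 0 mm); its top is 70 mm above the underside when up. 0 = up (tape free), 0.006 m = fully down (locked); it takes about 3 N straight down and stays where pushed.
- board: Pale plywood board fixed flat on the bench, 300 (x) x 90 (y) x 22 mm thick. Origin: centre of its underside; z up, x along it, away from the robot: the far end to hook is at x = +150 mm; bench beyond it is free. A thin red line crosses its top at x = +10 mm, 140 mm from that end. (The dark board of the same size, without a line, is not wanted.)
Mind the look-alikes: they are no part of the job. Of the things like the tape, leave any that is orange or pink; of the rest the smaller one is meant.

How it is judged:
By the outcome, as a careful person would: the job done as asked, in the order asked, and still so for the second after the job is handed in, with the robot touching nothing.
It also fails if it takes over 48 s, if anything falls off the work surface, if the arm or the gripper's body presses on something with over 40 N, if the wrist force passes 120 N, or if a joint passes its speed limit or range.

## Working session

There is one attempt and no reset: what is moved stays moved. The work goes in short steps, Python scripts to look and compute and a shell command to move; the robot and the scene stay as the last step left them, time stands still between calls to the robot, and variables do not carry over. Pictures are saved under pics/ and viewed, and the job is handed in when it is done.

```bash
ls; mkdir -p pics
python3 - <<'E'
from cell import sense,snapshot
import cv2,numpy as np
s=sense();print(s)
for n in("scene","side","wrist"):
    d=snapshot(n);cv2.imwrite(f"pics/{n}0.png",d["pixels"][:,:,::-1]);np.savez(f"/tmp/{n}0.npz",**d)
E
```

```text
pics
{'time_s': 0.0, 'joints': array([-1.32051207e+00,  2.07397766e-01,  1.54290679e+00, -3.11632034e-05,
        1.39346481e+00, -1.50472796e-01]), 'joint_velocities': array([-1.67862807e-03,  1.95038078e-03, -3.51677232e-05,  4.60917503e-04,
        1.45777968e-04, -1.39391735e-03]), 'joint_torque': array([-2.49091849e-03, -3.70879054e+01, -2.81418622e+01,  6.96046581e-02,
        3.61284614e-02, -1.55540170e-04]), 'position': array([ 0.22411605, -0.52868165,  0.20432578]), 'eef_rot': array([-3.13943594e+00, -2.95984929e-04,  4.00762265e-01]), 'ft_force': array([-0.21217779,  0.5163645 ,  0.36020325]), 'wrist_torque': array([-0.04448752,  0.03251383,  0.06212376]), 'opening': 0.9998721953785568}
```

View pics/scene0.png

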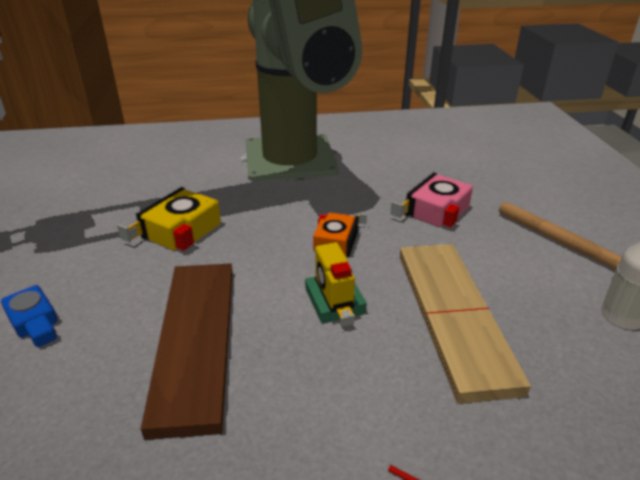

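View pics/side0.png

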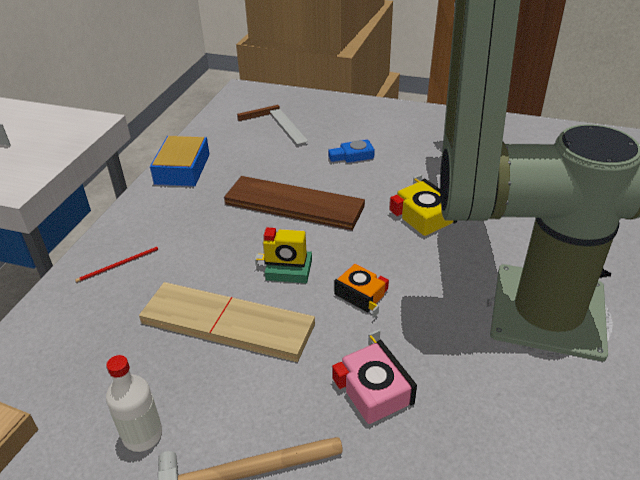

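View pics/wrist0.png

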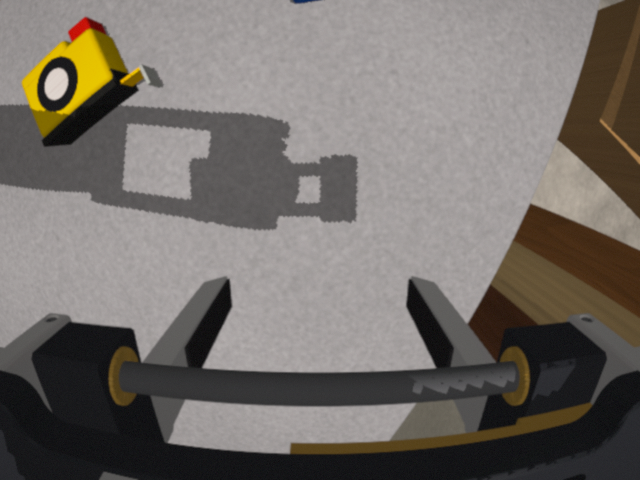

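Candidates in the scene image: the yellow tape upright on the green block (338,280), the larger yellow one lying on its side (180,218), and the orange (335,232) and pink (440,200) ones. The one on the green block fits, being yellow, smaller and upright on the block. Next I'll crop in to confirm and measure.

```bash
cat > h.py <<'E'
import numpy as np,cv2
def cloud(d):
    K=d["camera_matrix"];z=d["range_z"].astype(float);v,u=np.indices(z.shape)
    p=np.stack([(u-K[0,2])/K[0,0]*z,(v-K[1,2])/K[1,1]*z,z],-1)
    E=d["extrinsics"];return (p-E[:3,3])@E[:3,:3]
def proj(d,P):
    E=d["extrinsics"];q=np.asarray(P)@E[:3,:3].T+E[:3,3];q=q@d["camera_matrix"].T;return q[...,:2]/q[...,2:]
E
python3 - <<'E'
import numpy as np,cv2
from h import *
for n,box in(("scene",(290,200,400,340)),("side",(220,200,340,300))):
    d=dict(np.load(f"/tmp/{n}0.npz"));P=cloud(d);im=d["pixels"]
    print(n,(-d["extrinsics"][:3,:3].T@d["extrinsics"][:3,3]).round(3))
    x0,y0,x1,y1=box
    cv2.imwrite(f"pics/crop_{n}.png",cv2.resize(im[y0:y1,x0:x1,::-1],None,fx=4,fy=4,interpolation=cv2.INTER_CUBIC))
    hsv=cv2.cvtColor(im,cv2.COLOR_RGB2HSV).astype(int);H,S,V=hsv[...,0],hsv[...,1],hsv[...,2]
    ok=d["range_z"]>0
    r={"scene":(380,230,540,410),"side":(130,275,325,365)}[n]
    m=np.zeros(ok.shape,bool);m[r[1]:r[3],r[0]:r[2]]=1
    m&=ok&(abs(P[...,2]-.022)<.006)&(S>50)
    q=P[m];print("board z",np.median(q[:,2]),len(q));
    rc=cv2.minAreaRect((q[:,:2]*1000).astype(np.float32));print(rc);print(cv2.boxPoints(rc))
    rm=m&((H<6)|(H>174))&(S>120);print("red",rm.sum(), P[rm].mean(0) if rm.any() else 0)
    m=np.zeros(ok.shape,bool);m[y0:y1,x0:x1]=1
    g=m&ok&(H>55)&(H<95)&(S>60)&(abs(P[...,2]-.022)<.005);q=P[g];print("green",len(q))
    rc=cv2.minAreaRect((q[:,:2]*1000).astype(np.float32));print(rc)
    yl=m&ok&(H>20)&(H<35)&(S>120)
    for lo,hi in((.02,.075),(.08,.095)):
        q=P[yl&(P[...,2]>lo)&(P[...,2]<hi)];print("yellow",lo,len(q))
        if len(q)>5: rc=cv2.minAreaRect((q[:,:2]*1000).astype(np.float32));print(rc,q.max(0))
    q=P[m&ok&((H<6)|(H>174))&(S>150)&(P[...,2]>.082)]
    print("key",len(q),q.mean(0),q.max(0)); print(cv2.minAreaRect((q[:,:2]*1000).astype(np.float32)))
E
```

```text
scene [ 1.091 -0.084  0.542]
board z 0.02324178943911368 9801
((548.6058349609375, 189.11239624023438), (91.39308166503906, 303.3431701660156), 88.66657257080078)
[[395.91196 146.95773]
 [699.1729  139.89874]
 [701.2997  231.26706]
 [398.03876 238.32605]]
red 0 0
green 613
((493.33447265625, 22.778125762939453), (86.63591003417969, 69.13956451416016), 10.08124828338623)
yellow 0.02 857
((428.52978515625, 36.36439514160156), (58.05815124511719, 245.8120574951172), 77.07884216308594) [0.55126851 0.09214146 0.07498801]
yellow 0.08 528
((497.2486572265625, 20.134559631347656), (77.63822174072266, 35.67348861694336), 9.66983413696289) [0.53744226 0.03956244 0.08964273]
key 213 [0.52889099 0.02420823 0.09133201] [0.53691362 0.03621266 0.09565204]
((526.5234375, 24.39805793762207), (18.605648040771484, 23.753620147705078), 9.962150573730469)
side [0.147 0.861 0.819]
board z 0.022570078279545363 6764
((547.4955444335938, 143.9795379638672), (189.0455322265625, 301.72784423828125), 89.67304992675781)
[[396.09473   50.3192  ]
 [697.8176    48.597427]
 [698.89636  237.63988 ]
 [397.17346  239.36165 ]]
red 38 [0.55817453 0.1905041  0.02329772]
green 520
((458.00341796875, 58.65242004394531), (103.15601348876953, 117.7267074584961), 42.389488220214844)
yellow 0.02 501
((462.9248046875, 26.068140029907227), (58.16997528076172, 170.1326141357422), 83.1052474975586) [0.55021349 0.06499507 0.07497256]
yellow 0.08 400
((492.23797607421875, 21.575878143310547), (70.22239685058594, 37.99095153808594), 8.593411445617676) [0.52497146 0.04114134 0.08997629]
key 129 [0.52128886 0.02892273 0.09066267] [0.53267979 0.04073939 0.09585273]
((522.6904296875, 25.470245361328125), (19.203153610229492, 31.085651397705078), 6.693078994750977)
```

View pics/crop_scene.png

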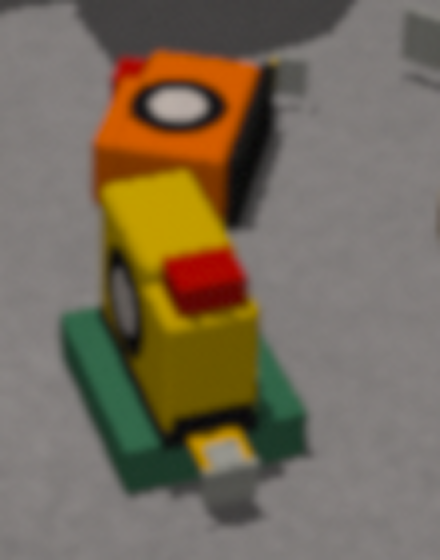

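View pics/crop_side.png

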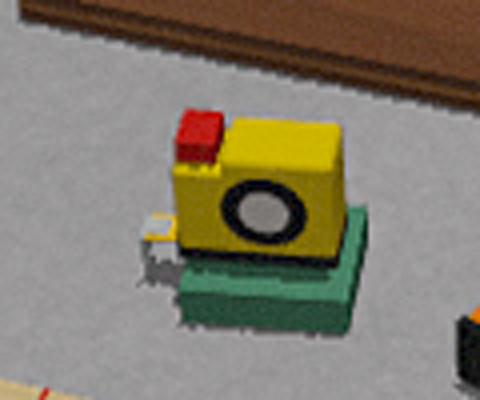

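Confirmed: the crops show the small yellow tape upright on the green block, red key up, hook at its front pointing away from the robot. Now I'll refine the yaw values.

Run:
```python
import numpy as np,cv2
from h import *
for n,r in(("scene",(385,235,535,405)),("side",(130,275,325,365))):
    d=dict(np.load(f"/tmp/{n}0.npz"));P=cloud(d);im=d["pixels"]
    hsv=cv2.cvtColor(im,cv2.COLOR_RGB2HSV).astype(int);H,S,V=hsv[...,0],hsv[...,1],hsv[...,2]
    m=np.zeros(S.shape,bool);m[r[1]:r[3],r[0]:r[2]]=1
    m&=(d["range_z"]>0)&(abs(P[...,2]-.0225)<.0035)&(S>50)&(P[...,1]>.12)
    q=P[m]*1000
    xs=np.arange(410,690,10);lo=[];hi=[]
    for x in xs:
        y=q[abs(q[:,0]-x)<5,1];lo.append(y.min());hi.append(y.max())
    for e in(lo,hi):
        f=np.polyfit(xs-550,e,1);print(n,"y edge @550",f[1].round(1),"slope deg",np.degrees(f[0]).round(2))
    ys=np.arange(155,226,8);lo=[];hi=[]
    for y in ys:
        x=q[abs(q[:,1]-y)<4,0];lo.append(x.min());hi.append(x.max())
    for e in(lo,hi):
        f=np.polyfit(ys-190,e,1);print("x edge @190",f[1].round(1),"slope",np.degrees(f[0]).round(2))
    # red line: redness peak
    red=im[...,0].astype(float)-im[...,1]
    rm=m&(red>red[m].mean()+3*red[m].std());a=P[rm]*1000
    f=np.polyfit(a[:,1]-190,a[:,0],1);print("line",len(a),f[1].round(1),np.degrees(f[0]).round(2))
    # key/yellow orientation
```

```text
scene y edge @550 143.7 slope deg -1.34
scene y edge @550 234.0 slope deg -1.24
x edge @190 398.7 slope 2.62
x edge @190 699.7 slope 1.67
line 189 557.3 1.5
side y edge @550 143.8 slope deg -1.18
side y edge @550 235.5 slope deg -1.2
x edge @190 397.8 slope 1.18
x edge @190 697.5 slope 0.05
line 72 558.3 1.26
```

```bash
python3 -m creep '[[0.094,0,0,-0.01,0.17],[0.094,0,0,0,0.06]]' 30
python3 - <<'E'
from cell import sense
import numpy as np
s=sense();p=s["position"];y=s["eef_rot"][2]
d=np.array([.498,.02])-p[:2];print(p,s["eef_rot"],"tx",d@[np.cos(y),np.sin(y)],"ty",d@[np.sin(y),-np.cos(y)])
E
```

```text
time_s: 0.4
position: [0.2244, -0.5297, 0.2159]
eef_rot: [3.141, -0.0, 0.168]
ft_force: [-0.1, 0.6, -0.3]
opening: 1.0
[ 0.22441292 -0.5297185   0.21589288] [ 3.14075112e+00 -7.50356364e-05  1.68227433e-01] tx 0.3617670397683677 ty -0.4961501131859054
```

```bash
python3 -m creep '[[0.094,0.03,-0.041,0,0],[0.094,0.03,-0.041,0,0],[0.094,0.03,-0.041,0,0],[0.094,0.03,-0.041,0,0],[0.094,0.03,-0.041,0,0]]' && python3 -m creep '[[0.094,0.03,-0.041,0,0],[0.094,0.03,-0.041,0,0],[0.094,0.03,-0.041,0,0],[0.094,0.03,-0.041,0,0],[0.094,0.03,-0.041,0,0]]' && python3 -m creep '[[0.094,0.03,-0.041,0,0],[0.094,0.03,-0.041,0,0],[0.094,0,-0.004,0,0],[0.094,0,0,0,0]]'
python3 - <<'E'
from cell import sense,snapshot
import cv2,numpy as np
s=sense();print(s["position"],s["eef_rot"])
d=snapshot("wrist");cv2.imwrite("pics/wrist1.png",d["pixels"][:,:,::-1]);np.savez("/tmp/wrist1.npz",**d,pos=s["position"],rot=s["eef_rot"])
print(d["hand_eye"].round(3),d["camera_matrix"].round(1))
E
```

```text
time_s: 1.02
position: [0.3377, -0.3002, 0.2152]
eef_rot: [-3.141, -0.0, 0.17]
ft_force: [0.3, -0.2, 0.7]
opening: 0.999
time_s: 1.65
position: [0.4506, -0.0728, 0.2153]
eef_rot: [3.141, -0.0, 0.171]
ft_force: [0.3, -0.8, -0.5]
opening: 0.999
time_s: 2.15
position: [0.4942, 0.0205, 0.215]
eef_rot: [3.141, 0.001, 0.172]
ft_force: [0.2, -0.4, 0.1]
opening: 1.001
[0.49416569 0.02045534 0.21502092] [3.14132793e+00 1.29500251e-03 1.71715152e-01]
[[-0.001 -0.963 -0.268  0.078]
 [ 1.    -0.001 -0.    -0.   ]
 [ 0.    -0.268  0.963 -0.18 ]
 [ 0.     0.     0.     1.   ]] [[371.6   0.  318.7]
 [  0.  371.6 242. ]
 [  0.    0.    1. ]]
```

View pics/wrist1.png

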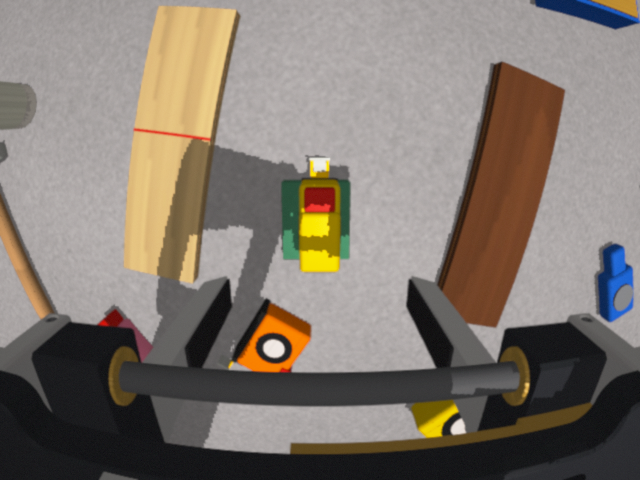

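```bash
cat >> h.py <<'E'
def wcloud(d):
    K=d["camera_matrix"];z=d["range_z"].astype(float);v,u=np.indices(z.shape)
    a=(u-K[0,2])/K[0,0];b=(v-K[1,2])/K[1,1];th=np.hypot(a,b);t=np.where(th>1e-9,np.tan(np.minimum(th,1.5))/np.maximum(th,1e-9),1)
    p=np.stack([a*t*z,b*t*z,z],-1);T=d["hand_eye"];p=p@T[:3,:3].T+T[:3,3]
    from scipy.spatial.transform import Rotation as R
    return p@R.from_euler("xyz",d["rot"]).as_matrix().T+d["pos"]
E
python3 - <<'E'
import numpy as np,cv2
from h import *
d=dict(np.load("/tmp/wrist1.npz"));P=wcloud(d);im=d["pixels"]
hsv=cv2.cvtColor(im,cv2.COLOR_RGB2HSV).astype(int);H,S,V=hsv[...,0],hsv[...,1],hsv[...,2]
ok=d["range_z"]>0
def box(r):
    m=np.zeros(ok.shape,bool);m[r[1]:r[3],r[0]:r[2]]=1;return m&ok
m=box((270,140,365,285))
f=lambda q:cv2.minAreaRect((q[:,:2]*1000).astype(np.float32))
k=P[m&((H<6)|(H>174))&(S>150)&(P[...,2]>.085)];print("key",len(k),np.median(k[:,2]),f(k))
y=P[m&(H>18)&(H<36)&(S>120)&(P[...,2]>.07)];print("yel",len(y),np.percentile(y[:,2],[5,50,95]),f(y))
g=P[m&(H>50)&(H<95)&(S>60)];print("green",np.median(g[:,2]))
# board
m=box((100,0,245,290))&(S>50)&(abs(P[...,2]-.0225)<.006);q=P[m]*1000;print("board z",np.median(q[:,2]),f(q/1000))
red=im[...,0].astype(float)-im[...,1];rm=m&(H<8)&(S>140)
a=P[rm]*1000;print("line",len(a));ff=np.polyfit(a[:,1]-190,a[:,0],1);print(ff[1],np.degrees(ff[0]))
E
```

```text
key 678 0.09242628730976124 ((523.6879272460938, 25.80170440673828), (19.2170467376709, 23.155622482299805), 10.070741653442383)
yel 2809 [0.07676144 0.0862241  0.08767148] ((497.20208740234375, 21.108184814453125), (76.43235778808594, 37.217350006103516), 9.73144817352295)
green 0.022656943281226888
board z 22.52298542298141 ((547.945556640625, 189.31808471679688), (91.7281494140625, 300.729248046875), 88.63619232177734)
line 174
558.1652150084046 1.3448135721874028
```

Tape origin (0.497, 0.021), yaw 0.172. Board centre (0.548, 0.189), yaw −0.023, red line at x ≈ 0.558. I'll go down and grip.

```bash
python3 -m creep '[[0.094,0.003,0,0.045,0],[0.094,0,0,0.045,0],[0.094,0,0,0.045,0],[0.094,0,0,0.03,0],[0.094,0,0,0.012,0]]' 35 && python3 -m creep '[[0.0,0,0,0,0],[0.0,0,0,0,0],[0.0,0,0,0,0],[0.0,0,0,0,0],[0.0,0,0,0,0]]' 35
```

```text
time_s: 2.82
position: [0.4957, 0.0197, 0.0366]
eef_rot: [-3.141, 0.004, 0.168]
ft_force: [-0.9, -0.6, -1.1]
opening: 1.003
time_s: 3.45
position: [0.498, 0.0211, 0.0389]
eef_rot: [3.141, -0.001, 0.171]
ft_force: [0.4, 0.3, -0.3]
opening: 0.508
```

```bash
python3 -m creep '[[0.0,0,0,0,0],[0.0,0,0,0,0],[0.0,0,0,0,0],[0.0,0,0,0,0]]' 35 && python3 -m creep '[[0.0,0,0,-0.01,0],[0.0,0,0,-0.02,0],[0.0,0,0,-0.025,0],[0.0,0,0,0,0]]'
python3 - <<'E'
from cell import sense,snapshot
import cv2,numpy as np
s=sense();print(s["position"],s["eef_rot"])
d=snapshot("wrist");cv2.imwrite("pics/wrist2.png",d["pixels"][:,:,::-1])
d=snapshot("side");cv2.imwrite("pics/side2.png",d["pixels"][:,:,::-1])
E
```

```text
time_s: 3.95
position: [0.4979, 0.021, 0.0386]
eef_rot: [3.141, -0.0, 0.171]
ft_force: [-0.2, -0.6, 0.3]
opening: 0.38
time_s: 4.45
position: [0.4992, 0.021, 0.095]
eef_rot: [3.141, -0.004, 0.171]
ft_force: [-0.2, -0.0, -4.1]
opening: 0.381
[0.49923291 0.02100288 0.0950486 ] [ 3.14055754 -0.00396292  0.17086962]
```

View pics/wrist2.png

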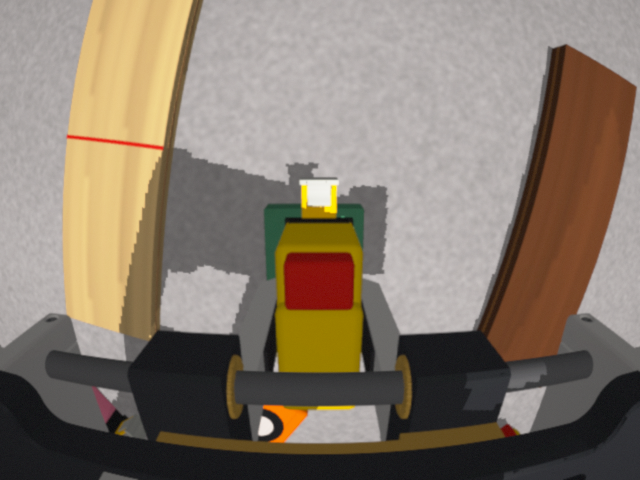

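View pics/side2.png

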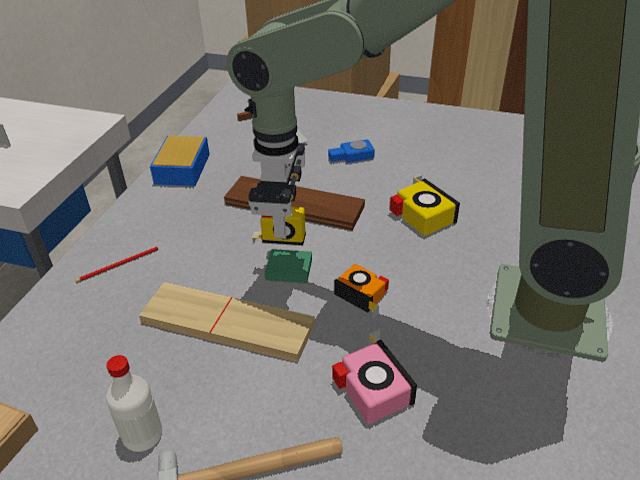

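Tape is held cleanly, with the hook at (320,185) in the wrist view. I'll turn to the board yaw and carry it over so the hook passes about 17 mm beyond the far end.

```bash
python3 -m creep '[[0.0,0,0,0,0.1],[0.0,0,0,0,0.094],[0.0,0.016,-0.019,0,0],[0.0,0.03,-0.03,0,0],[0.0,0.03,-0.03,0,0]]' && python3 -m creep '[[0.0,0.03,-0.03,0,0],[0.0,0.03,-0.03,0,0],[0.0,0.02,-0.02,0,0],[0.0,0,-0.01,0,0],[0.0,0,0,0,0]]'
python3 - <<'E'
from cell import sense,snapshot
import cv2,numpy as np
s=sense();print(s["position"],s["eef_rot"])
d=snapshot("wrist");cv2.imwrite("pics/wrist3.png",d["pixels"][:,:,::-1]);np.savez("/tmp/wrist3.npz",**d,pos=s["position"],rot=s["eef_rot"])
E
```

```text
time_s: 5.18
position: [0.5747, 0.0989, 0.0912]
eef_rot: [3.141, 0.004, -0.024]
ft_force: [0.4, -0.9, -4.9]
opening: 0.379
time_s: 5.8
position: [0.6555, 0.1866, 0.0912]
eef_rot: [3.141, 0.005, -0.022]
ft_force: [-0.4, -0.0, -4.4]
opening: 0.385
[0.65547395 0.18663789 0.09124004] [ 3.14070121  0.00454974 -0.02212329]
```

View pics/wrist3.png

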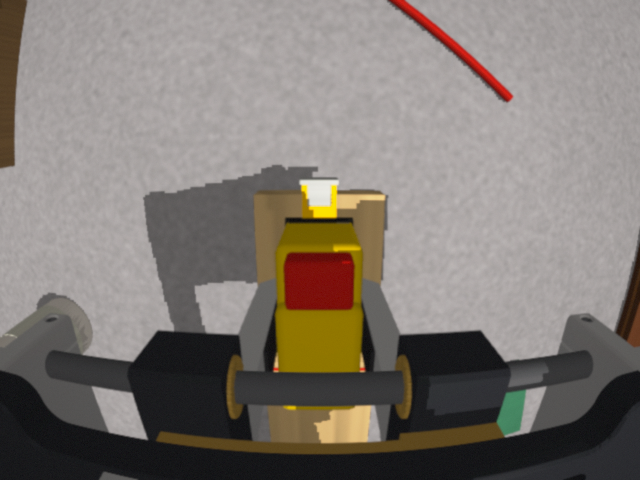

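Run:
```python
import numpy as np,cv2
from h import *
d=dict(np.load("/tmp/wrist3.npz"));P=wcloud(d)*1000
np.set_printoptions(precision=1,suppress=True)
for v in range(176,214,3): print(v,P[v,318], "|",P[v,268],"|",P[v,372])
m=np.zeros(P.shape[:2],bool);m[170:215,290:350]=1;m&=P[...,2]>55
q=P[m];print("hook/blade x max",np.percentile(q[:,0],[50,98]),"y",np.percentile(q[:,1],[2,98]),q[:,2].mean())
m=np.zeros(P.shape[:2],bool);m[170:330,240:400]=1;m&=abs(P[...,2]-22.5)<4
q=P[m];print("board xmax",np.percentile(q[:,0],[98,99.5]),"y",np.percentile(q[:,1],[1,99]))
```

```text
176 [707.9 186.4   1.2] | [708.9 223.1  -0.9] | [707.3 147.    1. ]
179 [713.9 186.2  77.8] | [706.9 222.9   1.2] | [705.1 146.9   0.8]
182 [712.5 186.2  79. ] | [704.5 223.2   0.4] | [702.8 146.8  -0. ]
185 [711.  186.3  79.5] | [702.2 223.4  -0.4] | [700.6 146.9   0.8]
188 [709.5 186.3  80.2] | [700.2 223.3   0.9] | [698.4 146.9   0.5]
191 [708.  186.3  80.4] | [699.2 222.   10.5] | [697.6 148.4  10.9]
194 [706.4 186.4  80.4] | [698.6 220.7  21. ] | [697.2 150.1  22.7]
197 [704.9 186.4  81. ] | [696.8 220.5  22.7] | [695.2 150.1  22.9]
200 [703.2 186.4  80.5] | [694.6 220.8  21.9] | [693.2 150.1  23.1]
203 [701.6 186.5  80.2] | [692.6 220.8  22.6] | [691.  150.   22.7]
206 [699.8 186.5  79.1] | [690.4 221.   21.6] | [688.9 150.   22.5]
209 [698.5 186.6  80.7] | [688.4 221.   22.4] | [687.  150.1  23.3]
212 [696.4 186.6  77.9] | [686.4 221.1  22.7] | [684.6 149.9  22.1]
hook/blade x max [705.9 714.1] y [177.  194.8] 81.16243384754539
board xmax [698.  698.9] y [142.6 231.4]
```

```bash
python3 -m creep '[[0.0,0,0,0.02,0],[0.0,0,0,0.02,0],[0.0,0,0,0.008,0],[0.0,0,0,0,0]]'
python3 - <<'E'
from cell import sense,snapshot
import cv2,numpy as np
s=sense();print(s["position"],s["eef_rot"])
d=snapshot("side");cv2.imwrite("pics/side4.png",cv2.resize(d["pixels"][200:380,100:340,::-1],None,fx=3,fy=3,interpolation=cv2.INTER_CUBIC))
E
```

```text
time_s: 6.35
position: [0.6562, 0.1859, 0.0435]
eef_rot: [3.141, 0.003, -0.023]
ft_force: [0.3, -0.2, -4.5]
opening: 0.382
[0.65624335 0.18593873 0.04349767] [ 3.14098441  0.00337144 -0.02348636]
```

View pics/side4.png

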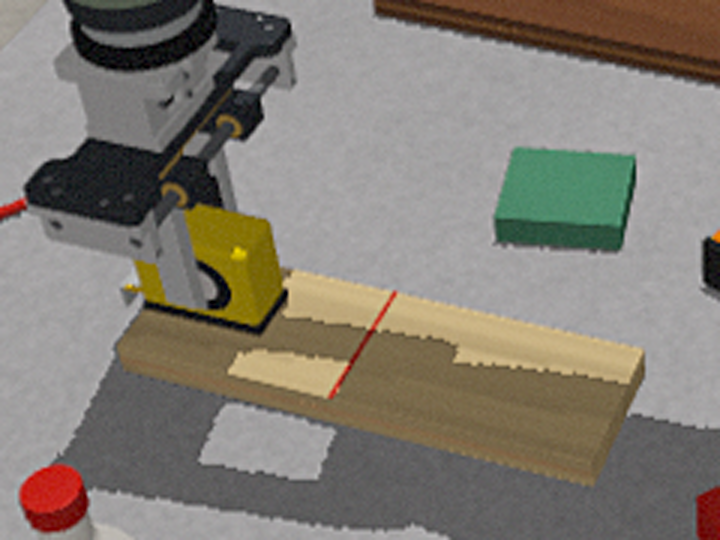

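The hook is over the far end (about (130,290) in the crop), case about 5 mm above the board. Lowering further, then drawing back.

```bash
python3 -m creep '[[0.0,0,0,0.003,0],[0.0,0,0,0,0],[0.0,-0.008,0,0,0],[0.0,-0.008,0,0,0],[0.0,-0.01,0,0,0]]' && python3 -m creep '[[0.0,-0.015,0,0,0],[0.0,-0.015,0,0,0],[0.0,0,0,0,0]]'
python3 - <<'E'
from cell import sense,snapshot
import cv2,numpy as np
s=sense();print(s["position"],s["eef_rot"],s["ft_force"])
d=snapshot("wrist");cv2.imwrite("pics/wrist5.png",d["pixels"][:,:,::-1]);np.savez("/tmp/wrist5.npz",**d,pos=s["position"],rot=s["eef_rot"])
E
```

```text
time_s: 7.02
position: [0.6315, 0.187, 0.0427]
eef_rot: [-3.141, -0.001, -0.023]
ft_force: [0.7, 0.3, -5.9]
opening: 0.38
time_s: 7.4
position: [0.6006, 0.1879, 0.0426]
eef_rot: [3.142, 0.0, -0.023]
ft_force: [2.0, 0.1, -4.8]
opening: 0.383
[0.60058276 0.18787203 0.04263845] [ 3.14155360e+00  9.12108377e-05 -2.26392186e-02] [ 1.97644165  0.1269909  -4.82599942]
```

View pics/wrist5.png

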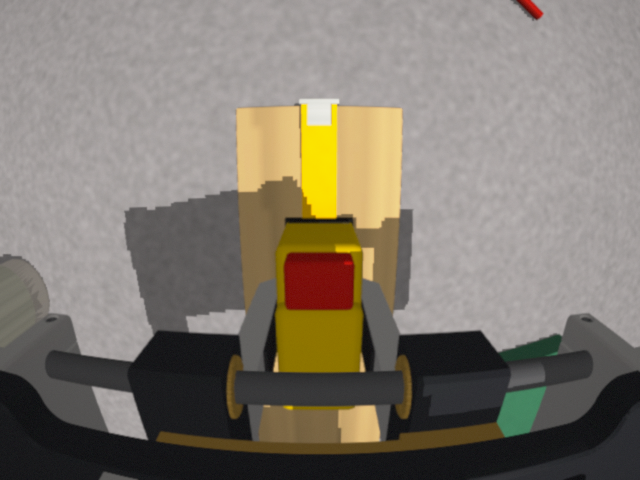

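The hook has caught the end (319,105) and the blade is paying out. I'll continue to the line.

```bash
python3 -m creep '[[0.0,-0.015,0,0.001,0],[0.0,-0.018,0,0.001,0],[0.0,-0.018,0,0,0],[0.0,-0.015,0,0,0],[0.0,-0.01,0,0,0]]' && python3 -m creep '[[0.0,-0.004,0,0,0],[0.0,0,0,0,0],[0.0,0,0,0,0]]'
python3 - <<'E'
from cell import sense,snapshot
import cv2,numpy as np
s=sense();print(s["position"],s["eef_rot"],s["ft_force"])
d=snapshot("wrist");cv2.imwrite("pics/wrist6.png",d["pixels"][:,:,::-1]);np.savez("/tmp/wrist6.npz",**d,pos=s["position"],rot=s["eef_rot"])
d=snapshot("scene");cv2.imwrite("pics/scene6.png",cv2.resize(d["pixels"][200:400,360:560,::-1],None,fx=3,fy=3,interpolation=cv2.INTER_CUBIC))
np.savez("/tmp/scene6.npz",**d)
E
```

```text
time_s: 8.07
position: [0.526, 0.1896, 0.041]
eef_rot: [-3.141, -0.002, -0.023]
ft_force: [2.1, -0.4, -4.4]
opening: 0.381
time_s: 8.45
position: [0.5223, 0.1896, 0.0406]
eef_rot: [-3.141, -0.001, -0.023]
ft_force: [3.5, 0.1, -4.2]
opening: 0.38
[0.52225681 0.18956433 0.04055079] [-3.14139969e+00 -7.18439865e-04 -2.32687686e-02] [ 3.49568758  0.14561832 -4.19914591]
```

View pics/wrist6.png

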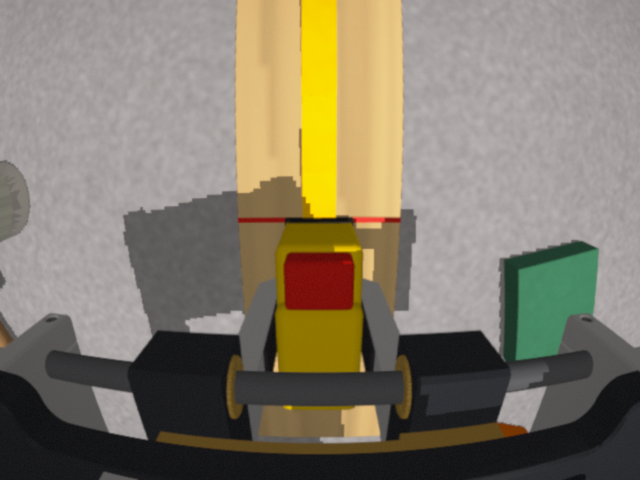

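View pics/scene6.png

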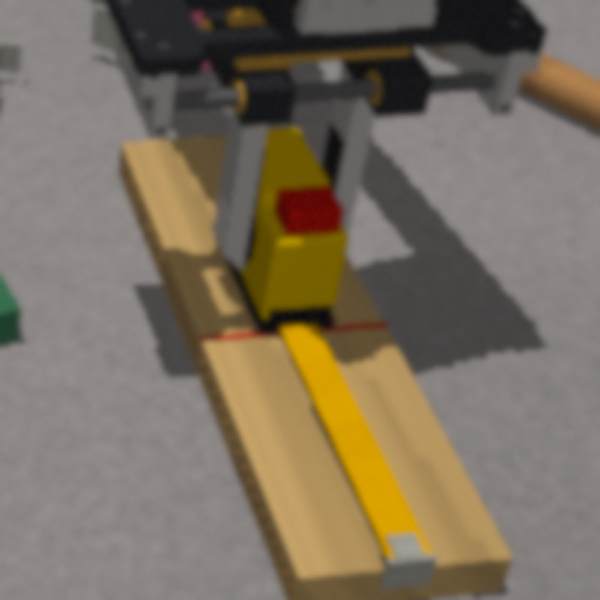

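Run:
```python
import numpy as np,cv2
from h import *
d=dict(np.load("/tmp/wrist6.npz"));P=wcloud(d)*1000
cv2.imwrite("pics/wrist6c.png",cv2.resize(d["pixels"][195:245,230:410,::-1],None,fx=4.4,fy=4.4,interpolation=cv2.INTER_CUBIC))
im=d["pixels"];hsv=cv2.cvtColor(im,cv2.COLOR_RGB2HSV).astype(int);H,S=hsv[...,0],hsv[...,1]
m=np.zeros(H.shape,bool);m[205:235,235:405]=1;m&=((H<8)|(H>172))&(S>130)&(abs(P[...,2]-22.5)<5)
a=P[m];ff=np.polyfit(a[:,1]-189.6,a[:,0],1);print(len(a),"line x at tape",ff,a[:,0].min(),a[:,0].max())
np.set_printoptions(precision=1,suppress=True)
for v in range(208,232): print(v,im[v,295],P[v,295],im[v,346],P[v,346])
```

```text
439 line x at tape [2.10698414e-02 5.58268532e+02] 555.8465834636075 560.4637335704106
208 [127 106  71] [564.9 201.9  22.8] [218 180 119] [564.2 174.3  22.5]
209 [127 106  71] [564.4 201.9  23.3] [218 179 120] [563.4 174.2  21.2]
210 [127 105  70] [563.7 202.   22.3] [218 180 119] [562.9 174.3  21.8]
211 [127 106  71] [563.3 201.9  23.3] [218 179 120] [562.6 174.4  23.1]
212 [128 106  71] [562.8 201.9  23.3] [218 180 120] [562.1 174.4  22.9]
213 [128 108  72] [562.  202.   22.3] [216 179 119] [561.2 174.3  21.4]
214 [129 105  70] [561.5 202.   22.5] [204 167 112] [560.9 174.4  22.8]
215 [127 105  70] [560.8 202.1  21.5] [152 126  84] [560.3 174.4  22.5]
216 [118  98  66] [560.6 202.   23.3] [103  85  58] [559.6 174.3  21.9]
217 [81 68 44] [561.2 201.6  29.1] [61 50 32] [560.3 174.7  27.6]
218 [35 31 20] [561.4 201.4  32.5] [28 24 20] [560.8 175.1  32.6]
219 [15 14 16] [561.  201.4  33.3] [16 15 14] [560.6 175.2  34.2]
220 [17 16 15] [560.6 201.4  33.8] [19 19 21] [560.2 175.3  35. ]
221 [22 19 11] [560.8 201.2  37.2] [37 33 27] [560.1 175.4  36.8]
222 [51 42 17] [561.1 200.9  41. ] [69 59 32] [560.1 175.5  39. ]
223 [82 68 10] [560.6 200.9  40.9] [96 80 22] [559.8 175.6  39.8]
224 [107  87   0] [560.6 200.8  43.1] [111  91   5] [559.7 175.8  41.9]
225 [114  93   0] [560.7 200.6  45.7] [115  94   1] [560.  176.   45.4]
226 [114  94   0] [560.5 200.5  47.3] [114  93   0] [560.1 176.2  47.8]
227 [114  93   0] [560.6 200.4  49.7] [114  92   0] [560.1 176.3  50.2]
228 [115  94   2] [560.5 200.3  51.3] [113  92   0] [560.1 176.5  51.9]
229 [114  93   0] [560.6 200.1  53.6] [115  94   0] [559.9 176.6  53.1]
230 [113  92   0] [560.7 200.   56.1] [115  95   0] [560.1 176.8  56.1]
231 [115  96   0] [560.4 200.   56.8] [115  95   0] [559.6 176.8  55.9]
```

View pics/wrist6c.png

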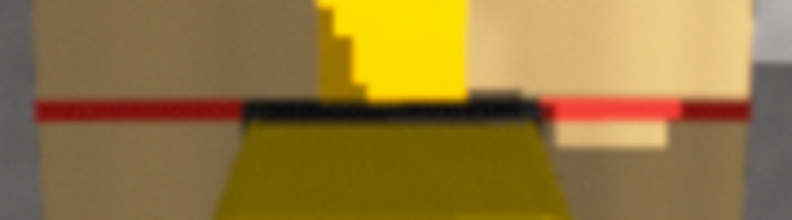

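Front face at 560.4 mm, line centre at 558.3 mm. I'll move 2 mm back, then lower until contact.

```bash
python3 -m creep '[[0.0,-0.002,0,0.0,0],[0.0,0,0,0.001,0],[0.0,0,0,0.001,0],[0.0,0,0,0,0]]'; python3 -m creep '[[0.0,0,0,0.0005,0],[0.0,0,0,0,0]]'
```

```text
time_s: 9.05
position: [0.5198, 0.1896, 0.0386]
eef_rot: [3.142, -0.0, -0.023]
ft_force: [1.4, 0.4, -4.0]
opening: 0.381
time_s: 9.3
position: [0.5198, 0.1896, 0.0386]
eef_rot: [3.142, -0.0, -0.023]
ft_force: [-0.4, -0.7, 2.3]
opening: 0.381
```

Contact: the vertical force went from −4 to +2 N. Checking the front once more before releasing.

```bash
cat > chk.py <<'E'
import sys
from cell import sense,snapshot
from h import *
s=sense();d=snapshot("wrist");d=dict(d,pos=s["position"],rot=s["eef_rot"]);n=sys.argv[1]
cv2.imwrite(f"pics/wrist{n}.png",d["pixels"][:,:,::-1]);np.savez(f"/tmp/wrist{n}.npz",**d)
P=wcloud(d)*1000;im=d["pixels"];hsv=cv2.cvtColor(im,cv2.COLOR_RGB2HSV).astype(int);H,S=hsv[...,0],hsv[...,1]
print(s["position"],s["ft_force"])
red=((H<8)|(H>172))&(S>130)
m=red&(abs(P[...,2]-22.5)<4)&(abs(P[...,0]-558)<12)&(abs(P[...,1]-189)<42)
a=P[m];ff=np.polyfit(a[:,1]-189.6,a[:,0],1);print("line",len(a),ff[1],np.degrees(ff[0]))
m=(H>18)&(H<36)&(S>120)&(P[...,2]>40)&(P[...,2]<72)&(abs(P[...,0]-558)<15)&(abs(P[...,1]-189.6)<15)
a=P[m];print("front face",len(a),np.median(a[:,0]))
m=red&(P[...,2]>82)&(abs(P[...,0]-546)<25)&(abs(P[...,1]-189)<20);a=P[m]
print("key",len(a),np.median(a,0),cv2.minAreaRect(a[:,:2].astype(np.float32)))
m=(H>18)&(H<36)&(S>120)&(P[...,2]>82)&(abs(P[...,1]-189.6)<25)&(abs(P[...,0]-500)<50);a=P[m]
if len(a)>5:print("top",np.median(a[:,2]),cv2.minAreaRect(a[:,:2].astype(np.float32)))
E
python3 chk.py 7
```

```text
[0.51981484 0.18955769 0.03855493] [-0.38770163 -0.74638806  2.25458538]
line 555 558.3216133768104 1.3975300028223425
front face 1088 557.7787182780853
key 3687 [548.44270895 189.48278875  92.36567804] ((546.5635986328125, 189.39013671875), (25.142427444458008, 19.59611701965332), 88.32775115966797)
top 87.000255830945 ((515.3472900390625, 189.59852600097656), (69.27450561523438, 49.99702835083008), 0.0012910077348351479)
```

```bash
python3 -m creep '[[0.06,0,0,0,0],[0.06,0,0,0,0],[0.06,0,0,0,0],[0.06,0,0,0,0],[0.06,0,0,0,0]]' && python3 -m creep '[[0.06,0,0,-0.015,0],[0.06,0,0,-0.035,0],[0.06,0,0,-0.035,0],[0.06,0,0,-0.02,0],[0.0,0,0,0,0]]' && python3 chk.py 8
```

```text
time_s: 9.98
position: [0.5196, 0.1896, 0.0379]
eef_rot: [3.142, 0.0, -0.023]
ft_force: [-0.2, -0.5, -0.7]
opening: 0.637
time_s: 10.6
position: [0.5218, 0.19, 0.1462]
eef_rot: [-3.14, -0.006, -0.023]
ft_force: [0.3, -0.2, -0.1]
opening: 0.564
[0.52176116 0.19001487 0.14618063] [ 0.31450173 -0.19980352 -0.13611788]
line 195 558.2376442051229 1.5671329164445011
front face 247 557.4956346417279
key 1140 [546.87552673 189.66519529  92.46220447] ((546.0586547851562, 190.62998962402344), (26.259605407714844, 19.363367080688477), 88.99758911132812)
top 87.13235536985098 ((513.2628784179688, 190.486572265625), (50.0036735534668, 64.72880554199219), 88.17382049560547)
```

View pics/wrist8.png

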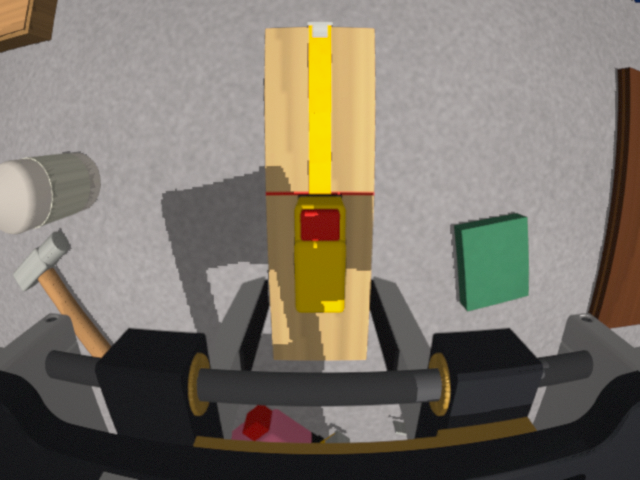

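The case stands at the line (red line row 193, hook over the end at (320,28)). I'll close the fingers and position above the key.

```bash
python3 -m creep '[[0.0,0.026,0,0,0],[0.0,0,0,0.02,0],[0.0,0,0,0.015,0],[0.0,0,0,0,0],[0.0,0,0,0,0]]' 40 && python3 -m creep '[[0.0,0,0,0,0],[0.0,0,0,0,0],[0.0,0,0,0,0]]'
```

```text
time_s: 11.28
position: [0.5454, 0.1891, 0.1079]
eef_rot: [3.142, 0.0, -0.023]
ft_force: [-0.6, 0.3, -0.4]
opening: 0.015
time_s: 11.65
position: [0.5459, 0.189, 0.1084]
eef_rot: [-3.141, -0.001, -0.023]
ft_force: [0.0, 0.1, -0.1]
opening: 0.003
```

```bash
python3 -m creep '[[0.0,0,0,0.01,0],[0.0,0,0,0.005,0],[0.0,0,0,0.002,0],[0.0,0,0,0.002,0],[0.0,0,0,0,0]]' && python3 -m creep '[[0.0,0,0,0.001,0],[0.0,0,0,0.001,0],[0.0,0,0,0.001,0],[0.0,0,0,0,0]]'
```

```text
time_s: 12.28
position: [0.5458, 0.189, 0.0888]
eef_rot: [-3.141, -0.0, -0.023]
ft_force: [1.2, 0.4, -1.0]
opening: 0.012
time_s: 12.78
position: [0.546, 0.1891, 0.0863]
eef_rot: [-3.141, -0.001, -0.023]
ft_force: [-0.4, -0.4, 3.8]
opening: 0.007
```

```bash
python3 -m creep '[[0.0,0,0,0.001,0],[0.0,0,0,0.0,0]]' && python3 -m creep '[[0.0,0,0,0.001,0],[0.0,0,0,0.0,0]]'
```

```text
time_s: 13.02
position: [0.5461, 0.1891, 0.0862]
eef_rot: [-3.141, -0.001, -0.023]
ft_force: [-2.8, -0.0, 8.2]
opening: 0.002
time_s: 13.28
position: [0.5462, 0.1891, 0.0862]
eef_rot: [-3.141, -0.001, -0.023]
ft_force: [-3.6, -0.0, 12.1]
opening: 0.005
```

The key is bottomed: z holds at 0.086 m while the force climbs to 12 N. I'll retreat and check.

```bash
python3 -m creep '[[0.0,0,0,-0.005,0],[0.0,0,0,-0.02,0],[0.0,0,0,-0.04,0],[0.0,-0.04,0,-0.03,0],[0.0,0,0,0,0]]' && python3 chk.py 9
python3 - <<'E'
from cell import snapshot
import cv2,numpy as np
for n,r in(("scene",(360,200,560,400)),("side",(100,200,340,380))):
    d=snapshot(n);x0,y0,x1,y1=r;cv2.imwrite(f"pics/{n}9.png",cv2.resize(d["pixels"][y0:y1,x0:x1,::-1],None,fx=3,fy=3,interpolation=cv2.INTER_CUBIC))
E
```

```text
time_s: 13.9
position: [0.5057, 0.1905, 0.1812]
eef_rot: [-3.14, -0.004, -0.022]
ft_force: [0.1, -0.5, 0.3]
opening: 0.003
[0.50569076 0.19048697 0.18122836] [ 0.09357964 -0.52757596  0.32690177]
line 186 558.350487350385 1.3156255600292708
front face 108 557.7480927212812
key 796 [546.48524477 189.38615073  86.46449873] ((546.3046264648438, 189.20584106445312), (24.002464294433594, 18.349689483642578), 88.51820373535156)
top 299.1230919198645 ((515.591064453125, 190.7726287841797), (48.83335494995117, 69.59004974365234), 87.68855285644531)
```

View pics/wrist9.png

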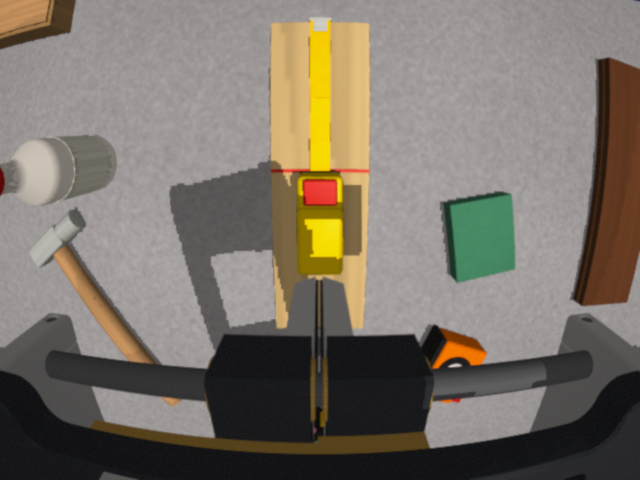

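View pics/scene9.png

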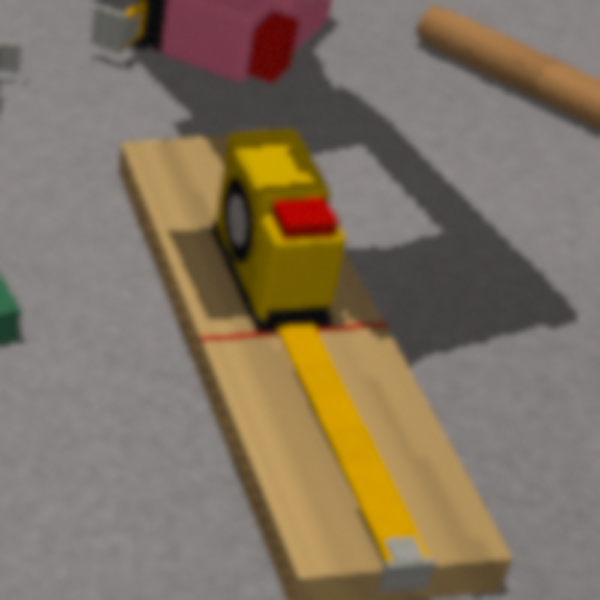

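View pics/side9.png

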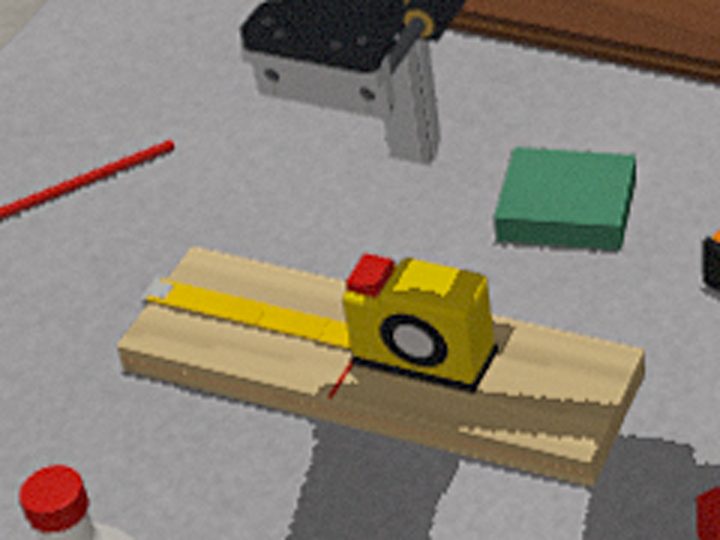

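The hook is over the far end ((405,565) in the scene crop), the case stands flat at the line, and the key top has dropped from 92.4 to 86.4 mm, the full 6 mm. Handing in.

```bash
python3 -c "from cell import close_job;print(close_job())"
```

```text
the job is handed in; nothing more can be done
None
```

The job is done and handed in, at about 14 s of the 48 s allowed. I lifted the small yellow tape off the green block and hooked its end over the far end of the pale board. I then drew the case back to the red line, let it stand flat on the board and released it. Only then did I push the red key down.

**Last checks:**
- **Case position:** the front face is at x = 557.7 mm and the red line at 558.3 mm, so they agree to about 0.6 mm. The camera calibration is only good to about 2 mm.
- **Hook:** it is still over the far end in both the scene and wrist pictures.
- **Key:** its top went from 92.4 to 86.4 mm, the full 6 mm. It had bottomed, since the height held while the force rose to 12 N.
- **Robot:** it had backed clear and was touching nothing.

One helper reading failed in that last check. The case-top height came out as 299 mm because the mask also caught the gripper. I ignored it, because the pictures show the case standing flat.

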